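# Spread the speaker feet on the dust-off bed and hold the suction gate open at its mark

## Task

Spread the heap of five wooden speaker feet out over the perforated dust-off bed so that the air reaches every one: all on the bed, one deep, at least a finger's width of clear bed between any two, and at least one in each quarter of the bed. Only then grip the black bar of the spring-return suction gate, pull it out until the red pointer stands level with the green mark, and keep holding it there: the job finishes with the gripper still holding the slide at the mark. Leave everything else on the table where it is.

Things in the scene. Friction and masses are not known exactly. Their poses are not given: they have to be found in the camera images.
- bed: Fixed dust-off bed: a perforated aluminium box 220 mm (its x) by 260 mm (its y), perforated top 30 mm above the table, blue rim 10 mm wide and 8 mm high around it (inner area 200 by 240 mm). Origin at the centre of its underside at table height, z up; its x and y axes are the two thin blue lines that cross at the middle and divide the top into four quarters. Its position and yaw vary.
- foot1_center (a point): Centre of one of the five identical loose loudspeaker feet: dark wooden cylinders, 36 mm in diameter, 30 mm tall, about 40 g, brass dot on top. This point is on the cylinder axis, 15 mm above its underside, so at height 45 mm when the foot stands on the bed and 75 mm when it stands on top of other feet. At the start three stand nearly in a row, all but touching, and two more stand on top of them, each bridging two; which name is where is best read from the poses.
- foot2_center (a point): Centre of another of these feet, same point.
- foot3_center (a point): Centre of another of these feet, same point.
- foot4_center (a point): Centre of another of these feet, same point.
- foot5_center (a point): Centre of another of these feet, same point.
- gate: Fixed blue blast gate of the dust extraction, position and yaw vary; origin at table height. Its -x axis is the way the slide pulls out (roughly towards the robot), its y axis points roughly to the robot's left, z up. Grey base plate x -100 to 200 mm, y -70 to 70 mm, 12 mm thick; blue housing 70 mm high, y -65 to 65 mm, x from 85 to 200 mm, with a duct stub on it; white scale rail at y 50 to 70 mm, top 26 mm high, x -100 to 85 mm.
- gate_slide (a joint): How far the gate's steel slide is pulled out, in m: 0 is fully in (where the spring keeps it), 0.10 is the end stop. The return spring pulls with about 4 N when in, plus 1 N for every 10 mm pulled out (about 9 to 12 N at the mark), and takes the slide back in as soon as it is let go.
- pull_bar (a point): Black round pull bar of the slide, moves with it: 16 mm in diameter, 64 mm long along the gate's y axis; this point is its centre, 60 mm above the table, at gate x = 20 mm minus the pull-out, gate y = 0. It stands on a central stem 12 mm (x) by 20 mm (y); the slide plate lies below with its top 24 mm above the table. When in, 65 mm from the bar's centre to the housing. Easily pinched from above with the fingers before and behind it.
- pointer (a point): Tip of the red pointer fixed to the slide, 31 mm above the table, beside the scale rail, at gate y = 50 mm and the same gate x as the bar (20 mm minus the pull-out).
- mark_clip: Green clip fixed on the white scale rail: the mark. 14 mm wide along the gate's x axis, 24 mm across, 9 mm high; origin at the centre of its underside, 26 mm above the table, at gate y = 62 mm; axes parallel to the gate's. Its place along the rail varies, so the pull-out that brings the pointer level with its middle varies from 45 to 75 mm.
- wax_bottle: Upright black plastic bottle, 60 mm in diameter, 150 mm tall, beyond the bed; bystander, leave alone. Origin at its underside.
- lacquer_tin: Low white and green round tin, 66 mm in diameter, 60 mm tall, beyond the bed; bystander, leave alone. Origin at its underside.
- tape_roll: Yellow roll of tape lying flat on the robot's side of the bed, 90 mm in diameter, 24 mm high; bystander, leave alone. Origin at its underside.
- screw_jar: Glass jar with steel lid beside the gate (to its -y side), 48 mm in diameter, 45 mm tall; bystander, leave alone. Origin at its underside.
- polisher: Red and black cordless polisher on the right of the table, about 230 mm long, 72 mm high; bystander, leave alone. Origin at its underside.
- sanding_block: Cork sanding block on the left of the table, 110 by 65 by 32 mm; bystander, leave alone. Origin at its underside.
Mind the look-alikes: they are no part of the job. What is shaped like the part that bears foot5_center but orange is not meant.

How it is judged (in metres and radians):
On the way, in this order (a step that is already met when the one before it is completed fails the run):
1. the five feet are spread over the bed (one deep, gaps, one in each quarter) while the gate is still shut (z of foot1_center in the frame of bed between 0.038 and 0.053 m and x of foot1_center in the frame of bed between -0.1 and 0.1 m and y of foot1_center in the frame of bed between -0.12 and 0.12 m and z of foot2_center in the frame of bed between 0.038 and 0.053 m and x of foot2_center in the frame of bed between -0.1 and 0.1 m and y of foot2_center in the frame of bed between -0.12 and 0.12 m and z of foot3_center in the frame of bed between 0.038 and 0.053 m and x of foot3_center in the frame of bed between -0.1 and 0.1 m and y of foot3_center in the frame of bed between -0.12 and 0.12 m and z of foot4_center in the frame of bed between 0.038 and 0.053 m and x of foot4_center in the frame of bed between -0.1 and 0.1 m and y of foot4_center in the frame of bed between -0.12 and 0.12 m and z of foot5_center in the frame of bed between 0.038 and 0.053 m and x of foot5_center in the frame of bed between -0.1 and 0.1 m and y of foot5_center in the frame of bed between -0.12 and 0.12 m and horizontal distance between foot1_center and foot2_center above 0.046 m and horizontal distance between each of foot1_center, foot2_center and foot3_center above 0.046 m and horizontal distance between each of foot1_center, foot2_center, foot3_center and foot4_center above 0.046 m and horizontal distance between each of foot1_center, foot2_center, foot3_center, foot4_center and foot5_center above 0.046 m and ((x of foot1_center in the frame of bed below 0 m and y of foot1_center in the frame of bed below 0 m) or (x of foot2_center in the frame of bed below 0 m and y of foot2_center in the frame of bed below 0 m) or (x of foot3_center in the frame of bed below 0 m and y of foot3_center in the frame of bed below 0 m) or (x of foot4_center in the frame of bed below 0 m and y of foot4_center in the frame of bed below 0 m) or (x of foot5_center in the frame of bed below 0 m and y of foot5_center in the frame of bed below 0 m)) and ((x of foot1_center in the frame of bed below 0 m and y of foot1_center in the frame of bed above 0 m) or (x of foot2_center in the frame of bed below 0 m and y of foot2_center in the frame of bed above 0 m) or (x of foot3_center in the frame of bed below 0 m and y of foot3_center in the frame of bed above 0 m) or (x of foot4_center in the frame of bed below 0 m and y of foot4_center in the frame of bed above 0 m) or (x of foot5_center in the frame of bed below 0 m and y of foot5_center in the frame of bed above 0 m)) and ((x of foot1_center in the frame of bed above 0 m and y of foot1_center in the frame of bed below 0 m) or (x of foot2_center in the frame of bed above 0 m and y of foot2_center in the frame of bed below 0 m) or (x of foot3_center in the frame of bed above 0 m and y of foot3_center in the frame of bed below 0 m) or (x of foot4_center in the frame of bed above 0 m and y of foot4_center in the frame of bed below 0 m) or (x of foot5_center in the frame of bed above 0 m and y of foot5_center in the frame of bed below 0 m)) and ((x of foot1_center in the frame of bed above 0 m and y of foot1_center in the frame of bed above 0 m) or (x of foot2_center in the frame of bed above 0 m and y of foot2_center in the frame of bed above 0 m) or (x of foot3_center in the frame of bed above 0 m and y of foot3_center in the frame of bed above 0 m) or (x of foot4_center in the frame of bed above 0 m and y of foot4_center in the frame of bed above 0 m) or (x of foot5_center in the frame of bed above 0 m and y of foot5_center in the frame of bed above 0 m)) and value of joint gate_slide below 0.012 m), for 0.2 s.
2. the gripper has pulled the slide out to the mark (x of pointer in the frame of mark_clip between -0.007 and 0.007 m and contact force between the fingers and gate_slide above 3 N), for 0.2 s.
At the end, for the whole second after the job is handed in: Feet on the bed, one deep (centres under 53 mm high), centres 46 mm or more apart, one or more per quarter; red pointer within 7 mm of the green clip's middle along the travel; fingers press the bar with over 3 N; slide still; the program finishes holding (all of step 2 and z of foot1_center in the frame of bed between 0.038 and 0.053 m and x of foot1_center in the frame of bed between -0.1 and 0.1 m and y of foot1_center in the frame of bed between -0.12 and 0.12 m and z of foot2_center in the frame of bed between 0.038 and 0.053 m and x of foot2_center in the frame of bed between -0.1 and 0.1 m and y of foot2_center in the frame of bed between -0.12 and 0.12 m and z of foot3_center in the frame of bed between 0.038 and 0.053 m and x of foot3_center in the frame of bed between -0.1 and 0.1 m and y of foot3_center in the frame of bed between -0.12 and 0.12 m and z of foot4_center in the frame of bed between 0.038 and 0.053 m and x of foot4_center in the frame of bed between -0.1 and 0.1 m and y of foot4_center in the frame of bed between -0.12 and 0.12 m and z of foot5_center in the frame of bed between 0.038 and 0.053 m and x of foot5_center in the frame of bed between -0.1 and 0.1 m and y of foot5_center in the frame of bed between -0.12 and 0.12 m and horizontal distance between foot1_center and foot2_center above 0.046 m and horizontal distance between each of foot1_center, foot2_center and foot3_center above 0.046 m and horizontal distance between each of foot1_center, foot2_center, foot3_center and foot4_center above 0.046 m and horizontal distance between each of foot1_center, foot2_center, foot3_center, foot4_center and foot5_center above 0.046 m and ((x of foot1_center in the frame of bed below 0 m and y of foot1_center in the frame of bed below 0 m) or (x of foot2_center in the frame of bed below 0 m and y of foot2_center in the frame of bed below 0 m) or (x of foot3_center in the frame of bed below 0 m and y of foot3_center in the frame of bed below 0 m) or (x of foot4_center in the frame of bed below 0 m and y of foot4_center in the frame of bed below 0 m) or (x of foot5_center in the frame of bed below 0 m and y of foot5_center in the frame of bed below 0 m)) and ((x of foot1_center in the frame of bed below 0 m and y of foot1_center in the frame of bed above 0 m) or (x of foot2_center in the frame of bed below 0 m and y of foot2_center in the frame of bed above 0 m) or (x of foot3_center in the frame of bed below 0 m and y of foot3_center in the frame of bed above 0 m) or (x of foot4_center in the frame of bed below 0 m and y of foot4_center in the frame of bed above 0 m) or (x of foot5_center in the frame of bed below 0 m and y of foot5_center in the frame of bed above 0 m)) and ((x of foot1_center in the frame of bed above 0 m and y of foot1_center in the frame of bed below 0 m) or (x of foot2_center in the frame of bed above 0 m and y of foot2_center in the frame of bed below 0 m) or (x of foot3_center in the frame of bed above 0 m and y of foot3_center in the frame of bed below 0 m) or (x of foot4_center in the frame of bed above 0 m and y of foot4_center in the frame of bed below 0 m) or (x of foot5_center in the frame of bed above 0 m and y of foot5_center in the frame of bed below 0 m)) and ((x of foot1_center in the frame of bed above 0 m and y of foot1_center in the frame of bed above 0 m) or (x of foot2_center in the frame of bed above 0 m and y of foot2_center in the frame of bed above 0 m) or (x of foot3_center in the frame of bed above 0 m and y of foot3_center in the frame of bed above 0 m) or (x of foot4_center in the frame of bed above 0 m and y of foot4_center in the frame of bed above 0 m) or (x of foot5_center in the frame of bed above 0 m and y of foot5_center in the frame of bed above 0 m)) and velocity of joint gate_slide between -0.01 and 0.01 m/s); the arm keeps its last pose, push and grip.
It fails at once if a bystander (bottle, tin, tape roll, jar, polisher, sanding block) is moved more than 25 mm (distance of any of wax_bottle, lacquer_tin, tape_roll, screw_jar, polisher, sanding_block from where it was at the start of the episode above 0.025 m).
It also fails if it takes over 72 s, if anything falls off the work surface, if the arm or the gripper's body presses on something with over 40 N, if the wrist force passes 120 N, or if a joint passes its speed limit or range.

## Robot

A 6-joint arm with a two-finger parallel gripper is mounted at the origin on the work surface. World frame = base frame: x ahead of the robot, y to its left, z up, the work surface at z = 0. Lengths are in m, angles in degrees, forces in N, time in s.
With the tool pointing down it reaches from about 0.4 to 0.825 m from the base axis. Payload 7 kg.
Tool frame: the origin (TCP) lies on the centre line of the jaws, within the pads' length; the fingertips stand 11 mm ahead of it and the grasp point (between the pads) lies 8 mm behind it; z points along the fingers, y is the line along which they close (so a half turn about z gives the same grasp; the last joint's range is limited). The gripper opens to 88 mm and grips with 3 to 60 N. Pads are 19 mm wide; open, the fingers measure 130 mm over their backs; the gripper's body (78 mm by 193 mm) begins 47 mm behind the grasp point.
Start: joints at [-55.743, 20.546, 0.682, 0, -70.136, -16.507], TCP at [0.206, -0.643, 0.202] pointing down, gripper open.
Joint ranges: [-176.03, 176.03], [-82.01, 121.73], [-58.28, 71.71], [-173.87, 95.51], [-174.79, -0.11], [-173.66, 173.66]. Speed limits (degrees/s): [136.94, 136.94, 172.46, 180, 180, 180].

## Interface

Orientations are given as [roll, pitch, yaw] about the fixed x, y, z axes, in that order (R = Rz(yaw) Ry(pitch) Rx(roll)).
In Python, from plant import r, capture, camera_model, job gives the robot as it stands.
- The arm moves only by the tool drive_tool, never from a script. Its argument "increments" is a list that holds one entry, the list of rows, each a list of 5 numbers: the gripper's target within -1 to 1 (fully open at 1, half-way at 0, shut at -1), then the shift along the tool's x, y, z scaled (see below), then the turn about the tool's z scaled (see below). In form: [[[gripper, tx, ty, tz, roll], ...]]. A call has 1 to 5 rows; each row is the pose to reach, as a shift and turn from the pose commanded when the call began, along the tool's axes at that moment, turning the shorter way round; what a row does not reach only later rows make up. The controller multiplies each number of a shift by 120 mm and each number of a turn by 360 degrees. A row lasts 1/8 s, in which the tool goes at most 62.5 mm and 10.7 degrees, less where a joint would pass 70% of its speed; a pose out of reach is approached as far as the arm can. A call with a number of a shift or a turn outside -1 to 1 is refused whole. A call with a gripper value outside its range is refused whole. The fingers move at their own pace and stop on an object; "squeeze" is the grip in N (left out, the last holds). Time passes only in rows, so rows that repeat a pose let the fingers close. It gives the time, the measured TCP pose, the force, the opening and the grip force at its end, in the units of the state.
- r.get_state(): the state, without advancing time (a new reading comes with each control period).
- capture(name): name is "scene" or "top" or "wrist"; returns the picture (480x640x3 uint8, red, green, blue); there is no depth.
- camera_model(name): a dict with "camera_matrix" (3x3 intrinsics, pixels), "rvec" (rotation vector, rad) and "tvec" (3), from world to camera coordinates, as OpenCV has them. Camera axes: x right, y down, z forward; pixel columns grow to the right and rows downward; lengths in m; the calibration is good to about 2 mm. A picture is of the moment at which its call begins: read the wrist's pose just before it. camera_model takes no time and is no camera call; for the wrist camera it gives the pose at the moment of the call.
- job.close_job(): hands the job in; it is judged then, once.
The state is a dict: "time_s": time; "joints": joint angles; "qd": joint speeds; "joint_torque": joint torques, N m; "tcp_pos": TCP position; "eef_rot": TCP orientation; "contact_force": force on the tool from outside, world axes, zero at the start; "moment": the same for the moment, N m; "gripper_width": finger opening in m; "gripper_force": force on a finger pad.
Only numpy, scipy, OpenCV 4.12 (cv2) and the standard library are available. Lean on these libraries where they do the work, as an engineer would, in place of code of your own. Each camera call takes 0.05 s, during which the arm holds its last target. There are 200 camera calls.

## Working session

There is one attempt and no reset: what is moved stays moved. The work goes in short steps, Python scripts to look and compute and a tool call to move; the robot and the scene stay as the last step left them, time stands still between calls to the robot, and variables do not carry over. Pictures are saved under pics/ and viewed, at most 10 in all, crops included, and the job is handed in when it is done.

Besides the shell and the picture viewer there is one more tool, called after "Request:" by a JSON object that holds its "method" and its "body". drive_tool: Moves the arm, as the interface text tells. Its arguments: {"type":"object","properties":{"increments":{"type":"array"},"squeeze":{"type":"number"}},"required":["increments"]}

```bash
ls; mkdir -p pics; python3 - <<'E'
from plant import r,capture,camera_model
import cv2
s=r.get_state();print({k:s[k] for k in('time_s','tcp_pos','eef_rot','gripper_width')})
for n in('scene','top'):
    cv2.imwrite(f'pics/{n}0.png',capture(n)[:,:,::-1]);print(n,camera_model(n))
E
```

```text
pics
{'time_s': 0.0, 'tcp_pos': array([ 0.20559247, -0.64237405,  0.20134097]), 'eef_rot': array([ 1.79907445e+02, -7.78407798e-03, -1.62256931e+02]), 'gripper_width': 0.08775392554941251}
scene {'camera_matrix': array([[440.07506994,   0.        , 320.69449877],
       [  0.        , 440.07506994, 240.07800442],
       [  0.        ,   0.        ,   1.        ]]), 'rvec': array([ 1.74318478,  1.76583475, -0.73679755]), 'tvec': array([ 0.00895801, -0.33763049,  1.52704217])}
top {'camera_matrix': array([[524.73377888,   0.        , 321.44034968],
       [  0.        , 524.73377888, 247.79641709],
       [  0.        ,   0.        ,   1.        ]]), 'rvec': array([ 2.13222633, -2.13609188,  0.18161291]), 'tvec': array([0.00665705, 0.57391495, 1.37686597])}
```

View pics/top0.png

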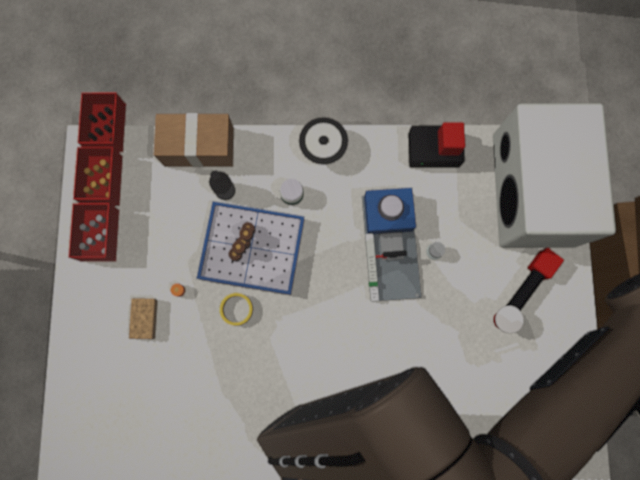

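View pics/scene0.png

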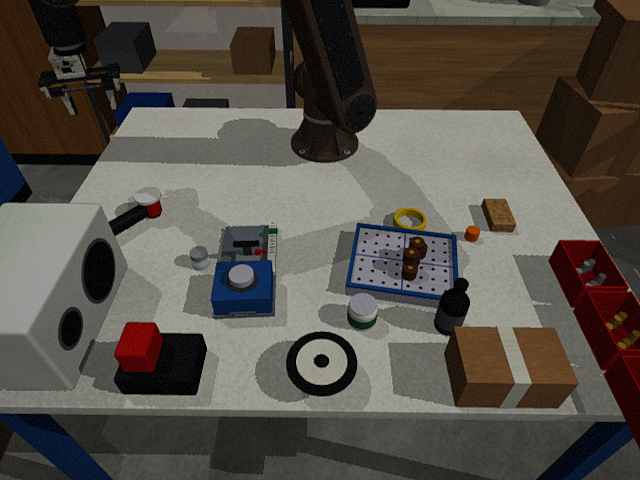

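The top picture shows the blue-rimmed bed around (252,248) with the dark heap at (242,241). The gate is at (393,245), with its green mark near (374,284) and the black bar at (392,254). The scene view agrees. The look-alike is the single orange cylinder at top (178,290); the dark brown feet at (235–248, 230–255) are the ones meant. I'll confirm that in an enlarged crop and measure at the same time.

```bash
cat > h.py <<'E'
import numpy as np, cv2
from plant import r,capture,camera_model
def ray(cm,uv,z):
    K=cm['camera_matrix'];R=cv2.Rodrigues(np.array(cm['rvec']))[0];t=np.array(cm['tvec']).ravel()
    C=-R.T@t; d=(np.linalg.inv(K)@np.c_[np.atleast_2d(uv).astype(float),np.ones(len(np.atleast_2d(uv)))].T).T@R
    return C+d*((z-C[2])/d[:,2])[:,None]
def blobs(img,lo,hi,roi,amin=5):
    x0,y0,x1,y1=roi
    m=cv2.inRange(cv2.cvtColor(img[y0:y1,x0:x1],cv2.COLOR_RGB2HSV),np.array(lo),np.array(hi))
    n,l,s,c=cv2.connectedComponentsWithStats(m)
    return m,sorted([(int(s[i,4]),(c[i]+[x0,y0]).round(1).tolist(),s[i,:4].tolist()) for i in range(1,n) if s[i,4]>=amin],reverse=True)
E
python3 - <<'E'
from h import *
img=capture('top');cm=camera_model('top')
m,b=blobs(img,(105,120,40),(128,255,255),(190,190,315,305));
c=cv2.findContours(m,cv2.RETR_EXTERNAL,cv2.CHAIN_APPROX_NONE)[0];c=max(c,key=cv2.contourArea)
box=cv2.boxPoints(cv2.minAreaRect(cv2.convexHull(c)))+[190,190]
P=ray(cm,box,.037);print('bed corners',box.round(1).tolist(),P.round(4).tolist());print('centre',P.mean(0),[np.linalg.norm(P[i]-P[(i+1)%4]).round(4) for i in range(4)])
e=P-np.roll(P,-1,0);print('edge angles',np.degrees(np.arctan2(e[:,1],e[:,0])).round(1))
for n,lo,hi,z in(('green',(45,80,30),(85,255,255),.035),('red',(0,150,60),(8,255,255),.031),('black',(0,0,0),(180,255,35),.068),('housing',(105,150,40),(128,255,255),.07)):
    _,b=blobs(img,lo,hi,(355,180,430,310))
    for k in b[:4]: print(n,k,ray(cm,k[1],z)[0].round(4))
a=cv2.resize(img[190:310,190:315],None,fx=3.2,fy=3.2,interpolation=cv2.INTER_CUBIC)
g=cv2.resize(img[190:310,350:450],None,fx=3.2,fy=3.2,interpolation=cv2.INTER_CUBIC)
o=cv2.resize(img[270:310,160:200],None,fx=2,fy=2)
out=np.hstack([a,g]);out[:80,-80:]=o
cv2.imwrite('pics/crop.png',out[:,:,::-1])
E
```

```text
bed corners [[197.5, 277.7], [210.6, 201.4], [303.0, 217.2], [289.9, 293.5]] [[0.4943, 0.3417, 0.037], [0.7073, 0.3134, 0.037], [0.6618, 0.0564, 0.037], [0.4509, 0.0908, 0.037]]
centre [0.57857829 0.2005928  0.037     ] [np.float64(0.2149), np.float64(0.2611), np.float64(0.2137), np.float64(0.2546)]
edge angles [172.4  80.   -9.3 -99.8]
green (26, [373.1, 283.8], [14, 102, 9, 4]) [ 0.477  -0.1343  0.035 ]
red (8, [380.2, 255.9], [22, 75, 7, 2]) [ 0.5541 -0.1556  0.031 ]
black (46, [395.8, 254.0], [30, 72, 21, 5]) [ 0.5534 -0.1931  0.068 ]
housing (437, [400.4, 209.8], [22, 9, 38, 41]) [ 0.6743 -0.2084  0.07  ]
housing (6, [371.3, 226.7], [15, 45, 4, 4]) [ 0.6277 -0.1287  0.07  ]
```

View pics/crop.png

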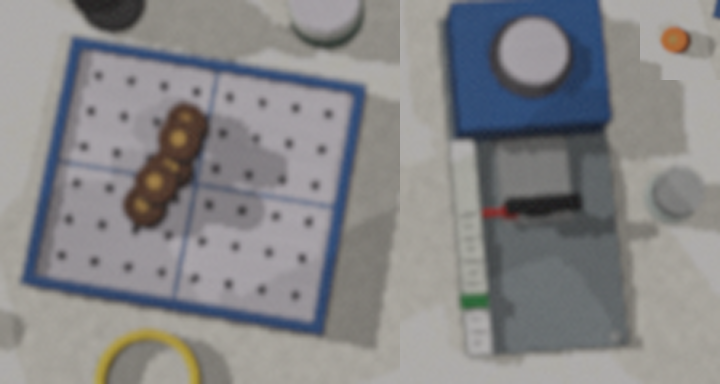

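The crop confirms the five dark brown feet with brass dots: top ones at about px (246,233) and (238,247), lower ends at about (247,227) and (235,255). The cylinder in the inset at (178,290) is orange and stands off the bed, so it isn't meant. The bed measures 214×258 mm against 220×260, centred near (0.579, 0.201) with yaw about -9.5°. Next I move over the bed.

Request:
{"method": "drive_tool", "body": {"increments": [[[1, -0.33, 0.33, 0, 0], [1, -0.67, 0.67, 0, 0], [1, -1, 1, 0, 0]]]}}

```text
time_s: 0.52
tcp_pos: [0.2838, -0.4904, 0.2019]
eef_rot: [180.0, -0.0, -162.3]
contact_force: [1.9, -0.1, 1.1]
gripper_width: 0.0878
gripper_force: 0.0
```

Request:
{"method": "drive_tool", "body": {"increments": [[[1, -0.33, 0.33, 0, 0], [1, -0.67, 0.67, 0, 0], [1, -1, 1, 0, 0]]]}}

```text
time_s: 0.9
tcp_pos: [0.3617, -0.3394, 0.2023]
eef_rot: [-180.0, 0.0, -162.3]
contact_force: [1.4, 0.6, -0.4]
gripper_width: 0.0878
gripper_force: 0.0
```

Request:
{"method": "drive_tool", "body": {"increments": [[[1, -0.33, 0.33, 0, 0], [1, -0.67, 0.67, 0, 0], [1, -1, 1, 0, 0]]]}}

```text
time_s: 1.27
tcp_pos: [0.4394, -0.1884, 0.2024]
eef_rot: [-180.0, 0.0, -162.2]
contact_force: [1.0, -0.6, 0.0]
gripper_width: 0.0874
gripper_force: 0.0
```

Request:
{"method": "drive_tool", "body": {"increments": [[[1, -0.33, 0.33, 0, 0], [1, -0.67, 0.67, 0, 0], [1, -1, 1, 0, 0]]]}}

```text
time_s: 1.65
tcp_pos: [0.517, -0.0374, 0.2024]
eef_rot: [180.0, 0.0, -162.2]
contact_force: [1.8, -1.2, -0.3]
gripper_width: 0.0872
gripper_force: 0.0
```

Request:
{"method": "drive_tool", "body": {"increments": [[[1, -0.33, 0.33, 0, 0], [1, -0.67, 0.67, 0, 0], [1, -1, 1, 0, 0]]]}}

```text
time_s: 2.02
tcp_pos: [0.5948, 0.1134, 0.2022]
eef_rot: [-180.0, -0.0, -162.2]
contact_force: [0.9, -0.7, 0.8]
gripper_width: 0.0875
gripper_force: 0.0
```

Request:
{"method": "drive_tool", "body": {"increments": [[[1, -0.03, 0.33, -0.1, 0.027], [1, -0.03, 0.67, -0.2, 0.054], [1, -0.03, 0.74, -0.3, 0.08], [1, -0.03, 0.74, -0.3, 0.107], [1, -0.03, 0.74, -0.3, 0.133]]]}}

```text
time_s: 2.65
tcp_pos: [0.5704, 0.1975, 0.2381]
eef_rot: [-180.0, -0.0, 149.6]
contact_force: [-0.7, 0.1, -0.5]
gripper_width: 0.0875
gripper_force: 0.0
```

```bash
python3 - <<'E'
from h import *
s=r.get_state();print(s['tcp_pos'],s['eef_rot'],s['joints'])
cm=camera_model('wrist');img=capture('wrist')
R=cv2.Rodrigues(cm['rvec'])[0];print('cam',-R.T@cm['tvec'])
cv2.imwrite('pics/w1.png',img[:,:,::-1])
_,b=blobs(img,(15,90,90),(35,255,255),(0,0,640,480),8)
for k in b[:10]: print(k,ray(cm,k[1],.09)[0].round(4),ray(cm,k[1],.06)[0].round(4))
E
```

```text
[0.57036566 0.19752917 0.23814307] [-1.79989554e+02 -1.29496822e-02  1.49591680e+02] [ 3.76237814e+01  1.26912459e+01 -5.55977825e+00 -8.53026998e-03
 -7.17635077e+01 -1.58029430e+02]
cam [0.51196775 0.2330284  0.42200034]
(2467, [279.6, 58.7], [240, 14, 84, 93]) [0.4266 0.2378 0.09  ] [0.4189 0.2383 0.06  ]
(943, [130.2, 316.5], [118, 287, 34, 59]) [ 0.5573 -0.0346  0.09  ] [ 0.5614 -0.0587  0.06  ]
(128, [443.2, 19.4], [438, 13, 12, 14]) [0.472  0.3754 0.09  ] [0.4684 0.3883 0.06  ]
(125, [349.2, 206.6], [343, 201, 13, 13]) [0.5726 0.2261 0.09  ] [0.5781 0.2255 0.06  ]
(116, [350.6, 246.6], [345, 241, 12, 12]) [0.609  0.2073 0.09  ] [0.6177 0.205  0.06  ]
(86, [352.8, 182.6], [347, 178, 12, 10]) [0.554  0.2406 0.09  ] [0.5578 0.2413 0.06  ]
(30, [528.1, 320.3], [527, 315, 3, 13]) [0.7775 0.3312 0.09  ] [0.8015 0.3401 0.06  ]
```

View pics/w1.png

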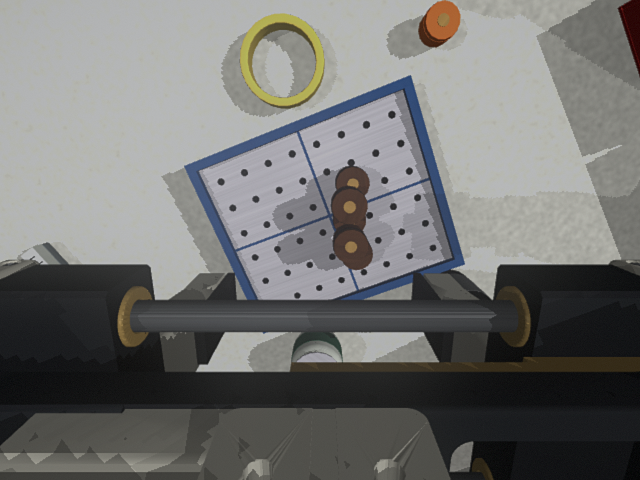

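The wrist view shows the brass dots at px (349,207) and (351,247) for the upper two and (353,183) for a lower end foot. The bed's lines cross near (329.5,216.4). I'll check the bed centre, bottle and row from these.

```bash
python3 - <<'E'
from h import *
cm=camera_model('wrist')
P=ray(cm,[[329.5,216.4],[298,133],[357,290],[237,250],[430,180]],.03).round(4);print(P.tolist())
for a,b in((1,2),(3,4)):
    d=P[b]-P[a];print(np.degrees(np.arctan2(d[1],d[0])))
print('foot C',ray(cm,[352.8,182.6],.06))
sc=camera_model('scene');tp=camera_model('top')
print('bottle base scene',ray(sc,[[452,326]],0),'cap scene',ray(sc,[[461,284]],.15),'cap top',ray(tp,[[215,177]],.15),'tin',ray(sc,[[363,300]],.06))
E
```

```text
[[0.582, 0.1991, 0.03], [0.4841, 0.217, 0.03], [0.6791, 0.1811, 0.03], [0.5602, 0.0831, 0.03], [0.6045, 0.3185, 0.03]]
-10.431492473089136
79.34214068602869
foot C [[0.55814679 0.24120949 0.06      ]]
bottle base scene [[0.75273168 0.29457358 0.        ]] cap scene [[0.7557357 0.2801024 0.15     ]] cap top [[0.74228205 0.27986173 0.15      ]] tin [[0.72887713 0.09185828 0.06      ]]
```

Request:
{"method": "drive_tool", "body": {"increments": [[[1, 0, 0, 0, 0.029], [1, 0, 0, 0, 0.058], [1, 0, 0, 0, 0.087], [1, 0, 0, 0, 0.116], [1, 0, 0, 0, 0.145]]]}}

```text
time_s: 3.32
tcp_pos: [0.5941, 0.1342, 0.221]
eef_rot: [178.1, -10.1, 117.5]
contact_force: [-0.0, -0.5, 0.2]
gripper_width: 0.0874
gripper_force: 0.0
```

Request:
{"method": "drive_tool", "body": {"increments": [[[1, 0, 0, 0, -0.029], [1, 0, 0, 0, -0.058], [1, 0, 0, 0, -0.087], [1, 0, 0, 0, -0.116], [1, 0, 0, 0, -0.145]]]}}

```text
time_s: 3.95
tcp_pos: [0.5937, 0.135, 0.2214]
eef_rot: [170.9, -4.6, 170.4]
contact_force: [0.1, 0.2, -0.9]
gripper_width: 0.0876
gripper_force: 0.0
```

```bash
python3 - <<'E'
from h import *
s=r.get_state();print(s['tcp_pos'],s['eef_rot'],s['joints'])
E
```

```text
[0.59372275 0.13498158 0.22135191] [170.85592261  -4.56164297 170.37488514] [  23.96200978   14.73312491   -1.4736597   -10.60807772  -72.76489818
 -120.89189628]
```

The turn ran joint 6 into its limit (my sign error) and left the tool tilted 10° sideways, and the moves can't command tilt directly. Running gently into the opposite joint-6 limit should undo it symmetrically, so I'll unwind that way while high and clear.

Request:
{"method": "drive_tool", "body": {"increments": [[[1, 0, 0, -0.2, -0.029], [1, 0, 0, -0.4, -0.058], [1, 0, 0, -0.5, -0.087], [1, 0, 0, -0.5, -0.116], [1, 0, 0, -0.5, -0.145]]]}}

```text
time_s: 4.58
tcp_pos: [0.5968, 0.1248, 0.2806]
eef_rot: [170.8, 4.4, -138.1]
contact_force: [-0.6, -0.4, 0.1]
gripper_width: 0.0874
gripper_force: 0.0
```

Request:
{"method": "drive_tool", "body": {"increments": [[[1, 0, 0, 0, -0.029], [1, 0, 0, 0, -0.058], [1, 0, 0, 0, -0.087], [1, 0, 0, 0, -0.116], [1, 0, 0, 0, -0.145]]]}}

```text
time_s: 5.2
tcp_pos: [0.5967, 0.1248, 0.2804]
eef_rot: [177.8, 10.0, -85.8]
contact_force: [0.1, -0.2, 0.6]
gripper_width: 0.0873
gripper_force: 0.0
```

Request:
{"method": "drive_tool", "body": {"increments": [[[1, 0, 0, 0, -0.029], [1, 0, 0, 0, -0.058], [1, 0, 0, 0, -0.087], [1, 0, 0, 0, -0.116], [1, 0, 0, 0, -0.145]]]}}

```text
time_s: 5.82
tcp_pos: [0.5968, 0.1248, 0.2804]
eef_rot: [-173.4, 7.8, -32.9]
contact_force: [-0.8, 0.0, -0.6]
gripper_width: 0.0877
gripper_force: 0.0
```

Request:
{"method": "drive_tool", "body": {"increments": [[[1, 0, 0, 0, -0.029], [1, 0, 0, 0, -0.058], [1, 0, 0, 0, -0.087], [1, 0, 0, 0, -0.116], [1, 0, 0, 0, -0.145]]]}}

```text
time_s: 6.45
tcp_pos: [0.5968, 0.1248, 0.2804]
eef_rot: [-169.8, -0.4, 18.8]
contact_force: [-0.7, 0.6, -0.4]
gripper_width: 0.0878
gripper_force: 0.0
```

Request:
{"method": "drive_tool", "body": {"increments": [[[1, 0, 0, 0, -0.029], [1, 0, 0, 0, -0.058], [1, 0, 0, 0, -0.087], [1, 0, 0, 0, -0.116], [1, 0, 0, 0, -0.145]]]}}

```text
time_s: 7.08
tcp_pos: [0.5967, 0.1248, 0.2804]
eef_rot: [-174.0, -8.3, 70.6]
contact_force: [-0.5, 0.2, 0.1]
gripper_width: 0.0878
gripper_force: 0.0
```

```bash
python3 - <<'E'
from h import *
s=r.get_state();print(s['tcp_pos'],s['eef_rot'],s['joints'])
E
```

```text
[0.59673221 0.12483    0.28039802] [-174.00534581   -8.28124923   70.57944614] [ 22.95694372  13.27967321   4.08820639 -10.31236027 -79.84247181
 139.79449192]
```

Request:
{"method": "drive_tool", "body": {"increments": [[[1, 0, 0, 0, -0.029], [1, 0, 0, 0, -0.058], [1, 0, 0, 0, -0.087], [1, 0, 0, 0, -0.116], [1, 0, 0, 0, -0.145]]]}}

```text
time_s: 7.7
tcp_pos: [0.5686, 0.1725, 0.2859]
eef_rot: [177.7, -5.0, 115.0]
contact_force: [-0.1, 0.7, 0.1]
gripper_width: 0.0874
gripper_force: 0.0
```

```bash
cat > st.py <<'E'
from h import *
from scipy.spatial.transform import Rotation as Ro
s=r.get_state();R=Ro.from_euler('xyz',s['eef_rot'],degrees=True).as_matrix()
print(s['time_s'],s['tcp_pos'].round(4),s['eef_rot'].round(1),s['joints'].round(1),'zaxis',R[:,2].round(3))
E
python3 st.py
```

```text
7.7 [0.5686 0.1725 0.2859] [177.7  -5.  115. ] [ 32.3   9.6  -1.5  -4.8 -76.  173.7] zaxis [-0.001  0.096 -0.995]
```

Request:
{"method": "drive_tool", "body": {"increments": [[[1, 0, 0, 0, -0.018], [1, 0, 0, 0, -0.036], [1, 0, 0, 0, -0.054]]]}}

```text
time_s: 8.07
tcp_pos: [0.5224, 0.2201, 0.2832]
eef_rot: [175.7, 1.6, 128.4]
contact_force: [0.5, 1.0, 0.1]
gripper_width: 0.0876
gripper_force: 0.0
```

```bash
python3 st.py
```

```text
8.075 [0.5224 0.2201 0.2832] [175.7   1.6 128.4] [ 44.2   4.7 -10.4   2.2 -70.7 173.7] zaxis [ 0.077  0.025 -0.997]
```

Tilt is down to 4.6° and mostly radial, which is tolerable for grasping. Now I turn back to yaw -30, away from the limit.

Request:
{"method": "drive_tool", "body": {"increments": [[[0.3, 0, 0, 0, 0.029], [0.3, 0, 0, 0, 0.058], [0.3, 0, 0, 0, 0.087], [0.3, 0, 0, 0, 0.116], [0.3, 0, 0, 0, 0.145]]]}}

```text
time_s: 8.7
tcp_pos: [0.5227, 0.2193, 0.2832]
eef_rot: [176.2, -2.5, 75.9]
contact_force: [-0.2, -0.6, -0.5]
gripper_width: 0.0572
gripper_force: 0.0
```

Request:
{"method": "drive_tool", "body": {"increments": [[[0.3, 0, 0, 0, 0.029], [0.3, 0, 0, 0, 0.058], [0.3, 0, 0, 0, 0.087], [0.3, 0, 0, 0, 0.116], [0.3, 0, 0, 0, 0.145]]]}}

```text
time_s: 9.32
tcp_pos: [0.5227, 0.2192, 0.2832]
eef_rot: [179.6, -4.5, 23.7]
contact_force: [0.5, -0.3, -0.2]
gripper_width: 0.0571
gripper_force: 0.0
```

Request:
{"method": "drive_tool", "body": {"increments": [[[0.3, 0, 0, 0, 0.029], [0.3, 0, 0, 0, 0.058], [0.3, 0, 0, 0, 0.087], [0.3, 0, 0, 0, 0.116], [0.3, 0, 0, 0, 0.148]]]}}

```text
time_s: 9.95
tcp_pos: [0.5227, 0.2192, 0.2832]
eef_rot: [-176.6, -3.1, -29.0]
contact_force: [0.1, -0.7, 0.1]
gripper_width: 0.0571
gripper_force: 0.0
```

```bash
cat >> st.py <<'E'
import sys
def go(p): print('target',np.round(p,4),'t',(R.T@(np.array(p)-s['tcp_pos'])/.12).round(3))
a=[float(x) for x in sys.argv[1:]]
# args: grasp-point world triples (8 mm behind TCP along tool z)
for i in range(0,len(a),3): go(np.array(a[i:i+3])+.008*R[:,2])
E
python3 st.py .5726 .2261 .16 .5726 .2261 .08
```

```text
9.95 [0.5227 0.2192 0.2832] [-176.6   -3.1  -29. ] [ 44.    4.8 -10.3   2.1 -70.8  16.5] zaxis [ 0.076  0.025 -0.997]
target [0.5732 0.2263 0.152 ] t [ 0.28  -0.19   1.123]
target [0.5732 0.2263 0.072 ] t [ 0.244 -0.15   1.787]
```

Request:
{"method": "drive_tool", "body": {"increments": [[[0.3, 0.15, -0.1, 0.4, 0], [0.3, 0.28, -0.19, 0.8, 0], [0.3, 0.28, -0.19, 0.8, 0]]]}}

```text
time_s: 10.32
tcp_pos: [0.5691, 0.2242, 0.1861]
eef_rot: [-177.0, -2.9, -28.7]
contact_force: [0.1, 0.2, 0.3]
gripper_width: 0.057
gripper_force: 0.0
```

```bash
cat > look.py <<'E'
from h import *
cm=camera_model('wrist');img=capture('wrist')
_,b=blobs(img,(15,90,90),(35,255,255),(0,0,640,480),20)
for k in b[:10]: print(k,ray(cm,k[1],.09)[0].round(4),ray(cm,k[1],.06)[0].round(4))
cv2.imwrite('pics/w2.png',img[:,:,::-1])
E
python3 look.py; python3 st.py .5726 .2261 .08
```

```text
(330, [352.7, 345.9], [347, 332, 18, 31]) [0.4725 0.2535 0.09  ] [0.4571 0.2604 0.06  ]
(330, [34.7, 8.5], [15, 0, 41, 24]) [0.8361 0.3395 0.09  ] [0.8592 0.3556 0.06  ]
(232, [459.4, 316.6], [453, 289, 11, 56]) [0.4552 0.1577 0.09  ] [0.4379 0.1546 0.06  ]
(188, [187.1, 317.1], [184, 292, 9, 52]) [0.5662 0.3743 0.09  ] [0.5607 0.3941 0.06  ]
(183, [325.2, 188.0], [318, 181, 15, 15]) [0.6087 0.2077 0.09  ] [0.6077 0.2098 0.06  ]
(163, [326.3, 236.8], [319, 230, 15, 14]) [0.5723 0.2265 0.09  ] [0.5674 0.2306 0.06  ]
(110, [316.6, 163.2], [311, 158, 14, 12]) [0.6296 0.2043 0.09  ] [0.6308 0.2061 0.06  ]
(36, [324.9, 210.4], [319, 209, 13, 4]) [0.5926 0.2168 0.09  ] [0.5899 0.2198 0.06  ]
10.375 [0.5699 0.2248 0.189 ] [-176.9   -3.   -28.7] [ 41.   12.4 -13.4   2.  -60.2  19.5] zaxis [ 0.073  0.023 -0.997]
target [0.5732 0.2263 0.072 ] t [-0.034  0.03   0.974]
```

Request:
{"method": "drive_tool", "body": {"increments": [[[0.3, -0.02, 0.02, 0.5, 0], [0.3, -0.03, 0.03, 0.97, 0], [0.3, -0.03, 0.03, 0.97, 0], [-1, -0.03, 0.03, 0.97, 0], [-1, -0.03, 0.03, 0.97, 0]]], "squeeze": 15}}

```text
time_s: 11.0
tcp_pos: [0.5761, 0.2286, 0.0779]
eef_rot: [-176.4, -3.2, -28.7]
contact_force: [0.8, -0.0, -0.6]
gripper_width: 0.0426
gripper_force: 0.0
```

Request:
{"method": "drive_tool", "body": {"increments": [[[-1, 0, 0, 0, 0], [-1, 0, 0, -0.35, 0], [-1, 0, 0, -0.7, 0], [-1, 0, 0, -0.7, 0]]]}}

```text
time_s: 11.5
tcp_pos: [0.5701, 0.2265, 0.1634]
eef_rot: [-176.2, -3.3, -28.7]
contact_force: [0.3, 0.3, 0.2]
gripper_width: 0.0032
gripper_force: 0.0
```

```bash
cat > bed.py <<'E'
import numpy as np
c=np.array([.581,.1998]);a=np.radians(-10.2)
ex=np.array([np.cos(a),np.sin(a)]);ey=np.array([-ex[1],ex[0]])
def w(x,y): return c+x*ex+y*ey
def b(p): return np.array([(p[:2]-c)@ex,(p[:2]-c)@ey])
E
python3 - <<'E'
from bed import *
for t in((-.06,-.07),(.06,-.07),(-.06,.075),(.03,.08)): print(t,w(*t).round(4))
for n,p in dict(C=(.558,.2412),mid=(.590,.218),D=(.6308,.2061),bottle=(.75,.29)).items(): print(n,b(np.array(p)).round(4))
p=w(-.06,-.07);
import subprocess;print(subprocess.run(['python3','st.py',*map(str,[*p,.10,*p,.055])],capture_output=True,text=True).stdout)
E
```

```text
(-0.06, -0.07) [0.5096 0.1415]
(0.06, -0.07) [0.6277 0.1203]
(-0.06, 0.075) [0.5352 0.2842]
(0.03, 0.08) [0.6247 0.2732]
C [-0.03    0.0367]
mid [0.0056 0.0195]
D [0.0479 0.015 ]
bottle [0.1504 0.1187]
11.5 [0.5701 0.2265 0.1634] [-176.2   -3.3  -28.7] [ 41.1  13.2 -16.1   2.2 -56.   19.1] zaxis [ 0.083  0.03  -0.996]
target [0.5102 0.1418 0.092 ] t [-0.132  0.896  0.53 ]
target [0.5102 0.1418 0.047 ] t [-0.154  0.921  0.903]
```

The fingers needed more time and closed after the lift began. I'll look again.

Request:
{"method": "drive_tool", "body": {"increments": [[[0.3, 0, 0, 0, 0], [0.3, 0, 0, 0, 0], [0.3, 0, 0, 0, 0], [0.3, 0, 0, 0, 0], [0.3, 0, 0, 0, 0]]]}}

```text
time_s: 12.12
tcp_pos: [0.568, 0.225, 0.1579]
eef_rot: [-176.7, -3.1, -28.8]
contact_force: [0.2, 0.4, -0.6]
gripper_width: 0.0479
gripper_force: 0.0
```

```bash
python3 look.py; python3 st.py .5723 .2265 .08
```

```text
(516, [361.2, 344.2], [348, 332, 33, 31]) [0.4848 0.2413 0.09  ] [0.4694 0.2475 0.06  ]
(246, [439.6, 317.8], [434, 290, 10, 56]) [0.4772 0.1761 0.09  ] [0.4609 0.1747 0.06  ]
(220, [324.5, 188.9], [317, 181, 16, 17]) [0.6086 0.2077 0.09  ] [0.6078 0.21   0.06  ]
(212, [207.1, 316.9], [204, 289, 9, 56]) [0.5632 0.3422 0.09  ] [0.557  0.3604 0.06  ]
(197, [325.5, 243.0], [318, 236, 16, 15]) [0.5722 0.2267 0.09  ] [0.5671 0.2312 0.06  ]
(129, [315.2, 161.5], [309, 156, 15, 13]) [0.6293 0.2041 0.09  ] [0.6309 0.206  0.06  ]
(46, [324.5, 213.5], [318, 212, 15, 5]) [0.5925 0.2164 0.09  ] [0.5898 0.2198 0.06  ]
12.175 [0.568  0.2251 0.158 ] [-176.6   -3.1  -28.8] [ 41.1  13.5 -16.3   2.1 -55.9  19.1] zaxis [ 0.076  0.025 -0.997]
target [0.5729 0.2267 0.072 ] t [-0.01   0.01   0.717]
```

View pics/w2.png

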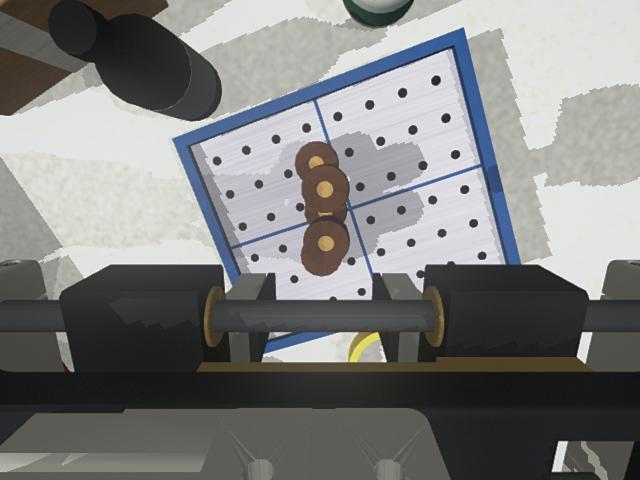

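The picture shows the heap undisturbed, with upper dots at px (325,243) and (324,189), and the fingers straddling the row. I'll grasp with longer closing.

Request:
{"method": "drive_tool", "body": {"increments": [[[0.3, 0, 0, 0.4, 0], [0.3, -0.01, 0.01, 0.72, 0], [0.3, -0.01, 0.01, 0.72, 0], [-1, -0.01, 0.01, 0.72, 0], [-1, -0.01, 0.01, 0.72, 0]]], "squeeze": 15}}

```text
time_s: 12.8
tcp_pos: [0.574, 0.2277, 0.074]
eef_rot: [-176.5, -3.2, -28.8]
contact_force: [0.4, -0.3, 1.2]
gripper_width: 0.0422
gripper_force: 0.0
```

Request:
{"method": "drive_tool", "body": {"increments": [[[-1, 0, 0, 0, 0], [-1, 0, 0, 0, 0], [-1, 0, 0, 0, 0]]]}}

```text
time_s: 13.18
tcp_pos: [0.573, 0.2269, 0.0722]
eef_rot: [-176.6, -3.1, -28.8]
contact_force: [-0.2, 0.1, -0.9]
gripper_width: 0.012
gripper_force: 0.0
```

Request:
{"method": "drive_tool", "body": {"increments": [[[-1, 0, 0, -0.2, 0], [-1, 0, 0, -0.35, 0], [-1, 0, 0, -0.35, 0]]]}}

```text
time_s: 13.55
tcp_pos: [0.5706, 0.2264, 0.1154]
eef_rot: [-176.5, -3.2, -28.8]
contact_force: [-0.4, -0.1, 0.0]
gripper_width: 0.0003
gripper_force: 0.0
```

```bash
python3 st.py .5096 .1415 .10 .5096 .1415 .056
```

```text
13.55 [0.5706 0.2264 0.1154] [-176.5   -3.2  -28.8] [ 41.1  15.9 -19.3   2.3 -50.4  18.9] zaxis [ 0.078  0.027 -0.997]
target [0.5102 0.1417 0.092 ] t [-0.112  0.87   0.135]
target [0.5102 0.1417 0.048 ] t [-0.133  0.893  0.501]
```

```bash
python3 look.py; python3 - <<'E'
from h import *
cm=camera_model('wrist');s=r.get_state()
for p in (s['tcp_pos'],):
    print(cv2.projectPoints(np.array([p]),cm['rvec'],cm['tvec'],cm['camera_matrix'],None)[0])
E
```

```text
(311, [324.6, 196.0], [315, 187, 20, 20]) [0.6086 0.2078 0.09  ] [0.6073 0.2105 0.06  ]
(288, [325.9, 260.0], [317, 251, 19, 19]) [0.5721 0.2267 0.09  ] [0.5657 0.232  0.06  ]
(201, [308.5, 316.8], [307, 289, 4, 56]) [0.543  0.2559 0.09  ] [0.5324 0.2653 0.06  ]
(184, [338.7, 317.0], [337, 289, 4, 57]) [0.5336 0.2379 0.09  ] [0.5218 0.2449 0.06  ]
(177, [313.8, 163.1], [306, 157, 18, 15]) [0.6293 0.204  0.09  ] [0.6309 0.2062 0.06  ]
(39, [324.5, 224.6], [318, 223, 16, 5]) [0.5929 0.2164 0.09  ] [0.5893 0.2203 0.06  ]
[[[325.3111615  273.70074947]]]
```

View pics/w2.png

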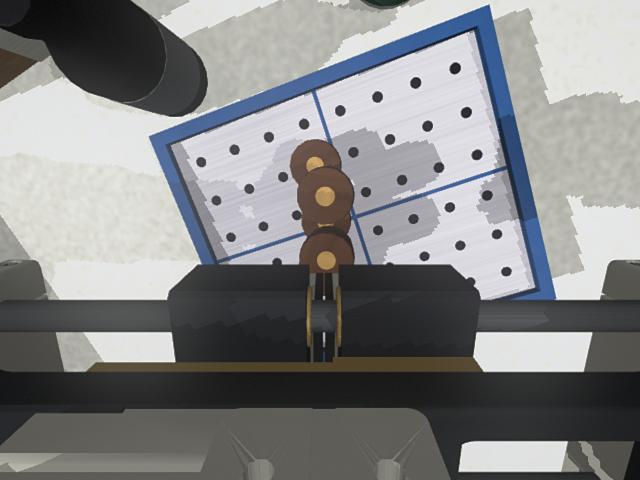

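The heap is still untouched, dots at px (326,260) and (325,196), but the fingers closed on nothing. I'll check where the fingertips really are from the scene camera.

```bash
python3 - <<'E'
from h import *
from scipy.spatial.transform import Rotation as Ro
s=r.get_state();R=Ro.from_euler('xyz',s['eef_rot'],degrees=True).as_matrix();p=s['tcp_pos']
print(s['tcp_pos'],s['gripper_width'])
outs=[]
for n in('scene','top'):
    cm=camera_model(n);img=capture(n).copy()
    pts=np.array([p,p+.011*R[:,2],[.5722,.2267,.09],[.6086,.2077,.09]])
    q=cv2.projectPoints(pts,cm['rvec'],cm['tvec'],cm['camera_matrix'],None)[0][:,0];print(n,q.round(1).tolist())
    x,y=q[0].astype(int);x0,y0=max(0,x-50),max(0,y-75)
    o=cv2.resize(img[y0:y0+140,x0:x0+100],None,fx=4,fy=4,interpolation=cv2.INTER_CUBIC)
    for k,c in zip(q,((255,0,0),(0,255,0),(0,0,255),(255,0,255))): cv2.circle(o,tuple(((k-[x0,y0])*4+2).astype(int).tolist()),3,c,-1)
    outs.append(o)
cv2.imwrite('pics/sc2.png',np.hstack(outs)[:,:,::-1])
E
```

```text
[0.5699752  0.22596601 0.11418682] 0.00048254185221990094
scene [[417.6, 232.8], [417.0, 236.4], [416.4, 240.7], [410.5, 251.6]]
top [[236.4, 245.2], [237.0, 245.6], [237.6, 245.9], [245.1, 232.4]]
```

View pics/sc2.png

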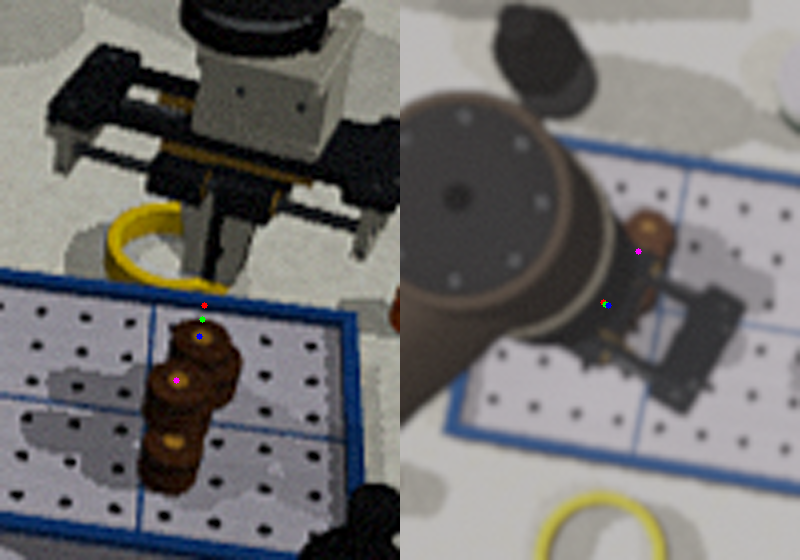

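```bash
python3 - <<'E'
from h import *
def rl(n,uv):
    cm=camera_model(n);a=ray(cm,uv,0)[0];b=ray(cm,uv,.3)[0];return a,(b-a)/np.linalg.norm(b-a)
a,d=rl('scene',[420.2,229.5])
for w in([324,272],[324,265]):
    b,e=rl('wrist',w)
    t=np.linalg.lstsq(np.c_[d,-e],b-a,rcond=None)[0];print(w,(a+d*t[0]).round(4),(b+e*t[1]).round(4))
E
python3 st.py
```

```text
[324, 272] [0.5755 0.2287 0.13  ] [0.5746 0.2225 0.129 ]
[324, 265] [0.58   0.2274 0.1342] [0.5789 0.2199 0.1331]
13.7 [0.5693 0.2255 0.113 ] [-176.7   -3.1  -28.8] [ 41.1  16.  -19.4   2.3 -50.4  18.9] zaxis [ 0.075  0.025 -0.997]
```

Triangulating the tips in two views puts them near z=0.130, about 28 mm higher than the stated 11 mm ahead of the TCP would give. At TCP z=0.072 they were therefore just above the foot top, which explains the miss. I'll use that offset and approach accordingly; it stays clear of the bed under either assumption.

Request:
{"method": "drive_tool", "body": {"increments": [[[0.2, 0, 0, 0, 0], [0.2, 0, 0, 0, 0], [0.2, 0, 0, 0, 0], [0.2, 0, 0, 0, 0], [0.2, 0, 0, 0, 0]]]}}

```text
time_s: 14.32
tcp_pos: [0.5698, 0.2257, 0.1138]
eef_rot: [-176.6, -3.1, -28.8]
contact_force: [-1.3, -0.5, 0.9]
gripper_width: 0.045
gripper_force: 0.0
```

```bash
sed -i 's/\.008/.030/' st.py; python3 st.py .5722 .2267 .077;  python3 -c "
from h import *;print(r.get_state()['gripper_width'])"
```

```text
14.325 [0.5698 0.2257 0.1138] [-176.6   -3.1  -28.8] [ 41.1  16.  -19.4   2.3 -50.4  18.9] zaxis [ 0.076  0.026 -0.997]
target [0.5745 0.2275 0.0471] t [-0.003  0.001  0.557]
0.044998110647305495
```

Request:
{"method": "drive_tool", "body": {"increments": [[[0.2, 0, 0, 0.05, 0], [0.2, 0, 0, 0.3, 0], [0.2, 0, 0, 0.56, 0], [0.2, 0, 0, 0.56, 0], [-1, 0, 0, 0.56, 0]]], "squeeze": 15}}

```text
time_s: 14.95
tcp_pos: [0.5754, 0.2277, 0.0476]
eef_rot: [-176.6, -3.1, -28.7]
contact_force: [-0.3, 0.7, -0.2]
gripper_width: 0.047
gripper_force: 0.0
```

Request:
{"method": "drive_tool", "body": {"increments": [[[-1, 0, 0, 0, 0], [-1, 0, 0, 0, 0], [-1, 0, 0, 0, 0]]]}}

```text
time_s: 15.32
tcp_pos: [0.5756, 0.228, 0.0482]
eef_rot: [-176.5, -3.2, -28.8]
contact_force: [-1.2, -0.7, 6.7]
gripper_width: 0.0359
gripper_force: 15.0
```

Gripped at 36 mm with 15 N.

Request:
{"method": "drive_tool", "body": {"increments": [[[-1, 0, 0, -0.25, 0], [-1, 0, 0, -0.4, 0], [-1, 0, 0, -0.4, 0]]]}}

```text
time_s: 15.7
tcp_pos: [0.5719, 0.2269, 0.0963]
eef_rot: [-176.5, -3.2, -28.8]
contact_force: [-0.4, 0.1, -0.7]
gripper_width: 0.0359
gripper_force: 14.9
```

```bash
sed -i 's/\.030\*/.0\*/' st.py; python3 st.py .513 .1428 .07 .513 .1428 .022
```

```text
15.7 [0.5719 0.2269 0.0963] [-176.5   -3.2  -28.8] [ 41.   17.1 -20.4   2.4 -48.   18.8] zaxis [ 0.078  0.028 -0.997]
target [0.513  0.1428 0.07  ] t [-0.105  0.862  0.161]
target [0.513  0.1428 0.022 ] t [-0.128  0.887  0.559]
```

Request:
{"method": "drive_tool", "body": {"increments": [[[-1, -0.05, 0.4, 0.1, 0], [-1, -0.1, 0.86, 0.16, 0], [-1, -0.13, 0.89, 0.4, 0], [-1, -0.13, 0.89, 0.56, 0], [-1, -0.13, 0.89, 0.56, 0]]]}}

```text
time_s: 16.32
tcp_pos: [0.5105, 0.1409, 0.0189]
eef_rot: [-176.8, -3.0, -28.8]
contact_force: [-0.4, -0.8, -0.9]
gripper_width: 0.0358
gripper_force: 14.9
```

Request:
{"method": "drive_tool", "body": {"increments": [[[0.2, 0, 0, 0, 0], [0.2, 0, 0, 0, 0], [0.2, 0, 0, 0, 0], [0.2, 0, 0, -0.3, 0], [0.2, 0, 0, -0.7, 0]]]}}

```text
time_s: 16.95
tcp_pos: [0.5045, 0.1392, 0.1045]
eef_rot: [-176.8, -3.0, -28.8]
contact_force: [0.4, 0.0, 0.6]
gripper_width: 0.0526
gripper_force: 0.0
```

```bash
python3 look.py;python3 st.py .612 .209 .102 .612 .209 .048
```

```text
(1257, [295.3, 344.5], [258, 332, 72, 31]) [0.4677 0.1823 0.09  ] [0.455  0.1942 0.06  ]
(340, [140.9, 168.9], [131, 159, 21, 21]) [0.6092 0.2084 0.09  ] [0.6176 0.2242 0.06  ]
(248, [449.6, 316.8], [443, 288, 11, 58]) [0.4404 0.087  0.09  ] [0.4237 0.0847 0.06  ]
(233, [321.8, 250.7], [313, 243, 18, 17]) [0.5146 0.1369 0.09  ] [0.509  0.1421 0.06  ]
(228, [167.8, 253.9], [160, 246, 17, 17]) [0.5579 0.2234 0.09  ] [0.5588 0.2414 0.06  ]
(205, [196.9, 317.5], [194, 289, 9, 56]) [0.5134 0.2302 0.09  ] [0.5076 0.2493 0.06  ]
(183, [168.2, 200.8], [159, 195, 18, 13]) [0.5854 0.2044 0.09  ] [0.5903 0.2196 0.06  ]
(116, [151.5, 135.4], [143, 131, 18, 10]) [0.6219 0.1917 0.09  ] [0.6322 0.205  0.06  ]
17.0 [0.5077 0.1409 0.1118] [-176.3   -3.4  -28.7] [ 38.2   8.1 -30.3   2.2 -46.9  21.8] zaxis [ 0.083  0.029 -0.996]
target [0.612 0.209 0.102] t [ 0.484 -0.906  0.17 ]
target [0.612 0.209 0.048] t [ 0.458 -0.877  0.618]
```

Foot A stands at (0.509, 0.142), as planned. Next is B.

Request:
{"method": "drive_tool", "body": {"increments": [[[0.2, 0.2, -0.4, 0, 0], [0.2, 0.46, -0.88, 0.05, 0], [0.2, 0.46, -0.88, 0.1, 0], [0.2, 0.46, -0.88, 0.4, 0], [0.2, 0.46, -0.88, 0.61, 0]]]}}

```text
time_s: 17.62
tcp_pos: [0.6088, 0.2071, 0.039]
eef_rot: [-176.7, -3.1, -28.8]
contact_force: [0.7, -0.5, 0.7]
gripper_width: 0.0526
gripper_force: 0.0
```

Request:
{"method": "drive_tool", "body": {"increments": [[[0.2, 0, 0, 0, 0], [-1, 0, 0, 0, 0], [-1, 0, 0, 0, 0], [-1, 0, 0, 0, 0], [-1, 0, 0, 0, 0]]]}}

```text
time_s: 18.25
tcp_pos: [0.6103, 0.2081, 0.042]
eef_rot: [-176.5, -3.2, -28.8]
contact_force: [-0.5, 0.1, 6.4]
gripper_width: 0.0361
gripper_force: 14.9
```

Request:
{"method": "drive_tool", "body": {"increments": [[[-1, 0, 0, -0.25, 0], [-1, 0, 0, -0.4, 0], [-1, 0, 0, -0.4, 0]]]}}

```text
time_s: 18.62
tcp_pos: [0.6068, 0.2071, 0.0903]
eef_rot: [-176.4, -3.2, -28.8]
contact_force: [-0.3, 1.2, -1.5]
gripper_width: 0.0361
gripper_force: 14.8
```

```bash
python3 st.py .6305 .1215 .07 .6305 .1215 .022
```

```text
18.625 [0.6068 0.2071 0.0903] [-176.4   -3.2  -28.8] [ 37.2  19.7 -17.4   2.  -48.4  22.9] zaxis [ 0.079  0.028 -0.997]
target [0.6305 0.1215 0.07  ] t [0.506 0.541 0.164]
target [0.6305 0.1215 0.022 ] t [0.483 0.566 0.563]
```

Request:
{"method": "drive_tool", "body": {"increments": [[[-1, 0.25, 0.25, 0.1, 0], [-1, 0.49, 0.54, 0.16, 0], [-1, 0.49, 0.56, 0.4, 0], [-1, 0.49, 0.56, 0.6, 0], [-1, 0.49, 0.56, 0.6, 0]]]}}

```text
time_s: 19.25
tcp_pos: [0.6292, 0.1201, 0.0134]
eef_rot: [-176.8, -3.0, -28.8]
contact_force: [-0.6, 0.1, -0.9]
gripper_width: 0.0363
gripper_force: 14.8
```

Request:
{"method": "drive_tool", "body": {"increments": [[[0.2, 0, 0, 0, 0], [0.2, 0, 0, 0, 0], [0.2, 0, 0, 0, 0], [0.2, 0, 0, -0.3, 0], [0.2, 0, 0, -0.7, 0]]]}}

```text
time_s: 19.88
tcp_pos: [0.6235, 0.1186, 0.0997]
eef_rot: [-176.7, -3.0, -28.8]
contact_force: [1.0, 0.1, -0.0]
gripper_width: 0.0526
gripper_force: 0.0
```

```bash
python3 look.py;python3 st.py .562 .2425 .08 .562 .2425 .021
```

```text
(245, [321.7, 250.9], [313, 243, 18, 17]) [0.6345 0.1157 0.09  ] [0.6288 0.1209 0.06  ]
(187, [450.4, 317.8], [446, 291, 8, 53]) [0.5613 0.0666 0.09  ] [0.5445 0.0643 0.06  ]
(152, [196.3, 316.7], [194, 293, 7, 49]) [0.634  0.2067 0.09  ] [0.6283 0.2258 0.06  ]
19.925 [0.6272 0.1198 0.1081] [-176.3   -3.5  -28.7] [ 28.9  18.3 -16.5   1.2 -50.2  31.8] zaxis [ 0.084  0.028 -0.996]
target [0.562  0.2425 0.08  ] t [-0.98  -0.624  0.216]
target [0.562  0.2425 0.021 ] t [-1.01  -0.592  0.706]
```

B stands at (0.629, 0.121). Next is C.

Request:
{"method": "drive_tool", "body": {"increments": [[[0.2, -0.4, -0.25, 0, 0], [0.2, -0.8, -0.5, 0.05, 0], [0.2, -1, -0.61, 0.1, 0], [0.2, -1, -0.6, 0.4, 0], [0.2, -1, -0.6, 0.7, 0]]]}}

```text
time_s: 20.55
tcp_pos: [0.5603, 0.2431, 0.0138]
eef_rot: [-176.5, -3.2, -28.7]
contact_force: [-0.4, 1.0, -0.6]
gripper_width: 0.0527
gripper_force: 0.0
```

Request:
{"method": "drive_tool", "body": {"increments": [[[0.2, 0, 0, 0, 0], [-1, 0, 0, 0, 0], [-1, 0, 0, 0, 0], [-1, 0, 0, 0, 0], [-1, 0, 0, 0, 0]]]}}

```text
time_s: 21.18
tcp_pos: [0.5611, 0.2424, 0.0153]
eef_rot: [-176.5, -3.2, -28.8]
contact_force: [-2.3, -0.6, 7.2]
gripper_width: 0.0365
gripper_force: 15.0
```

Request:
{"method": "drive_tool", "body": {"increments": [[[-1, 0, 0, -0.2, 0], [-1, 0, 0, -0.3, 0], [-1, 0, 0, -0.3, 0]]]}}

```text
time_s: 21.55
tcp_pos: [0.558, 0.2414, 0.0506]
eef_rot: [-176.5, -3.2, -28.8]
contact_force: [0.2, 1.3, -0.5]
gripper_width: 0.0359
gripper_force: 14.8
```

```bash
python3 st.py .5375 .285 .05 .5375 .285 .02
```

```text
21.55 [0.558  0.2414 0.0506] [-176.5   -3.2  -28.8] [ 43.1  19.5 -24.3   2.9 -41.9  16.2] zaxis [ 0.078  0.027 -0.997]
target [0.5375 0.285  0.05  ] t [-0.324 -0.237  0.002]
target [0.5375 0.285  0.02  ] t [-0.338 -0.221  0.251]
```

Request:
{"method": "drive_tool", "body": {"increments": [[[-1, -0.32, -0.23, 0, 0], [-1, -0.34, -0.22, 0.1, 0], [-1, -0.34, -0.22, 0.27, 0], [-1, -0.34, -0.22, 0.27, 0], [0.2, -0.34, -0.22, 0.27, 0]]]}}

```text
time_s: 22.18
tcp_pos: [0.5365, 0.2838, 0.0162]
eef_rot: [-176.7, -3.1, -28.8]
contact_force: [-0.4, 0.1, -0.4]
gripper_width: 0.0412
gripper_force: 0.0
```

Request:
{"method": "drive_tool", "body": {"increments": [[[0.2, 0, 0, 0, 0], [0.2, 0, 0, 0, 0], [0.2, 0, 0, -0.3, 0], [0.2, 0, 0, -0.7, 0], [0.2, 0, 0, -0.7, 0]]]}}

```text
time_s: 22.8
tcp_pos: [0.5324, 0.2842, 0.1048]
eef_rot: [-176.2, -3.3, -28.8]
contact_force: [0.6, 0.4, 0.3]
gripper_width: 0.0523
gripper_force: 0.0
```

```bash
python3 look.py;python3 st.py .635 .206 .08 .635 .206 .016
```

```text
(344, [365.5, 64.1], [356, 54, 20, 22]) [0.623 0.211 0.09 ] [0.6296 0.2058 0.06  ]
(306, [541.3, 186.5], [532, 177, 20, 20]) [0.5176 0.1545 0.09  ] [0.5085 0.1409 0.06  ]
(303, [375.7, 130.2], [366, 121, 20, 20]) [0.5896 0.2217 0.09  ] [0.5912 0.2181 0.06  ]
(234, [328.3, 251.9], [320, 244, 17, 17]) [0.5401 0.279  0.09  ] [0.5343 0.2839 0.06  ]
(217, [450.0, 317.2], [445, 290, 9, 55]) [0.4684 0.232  0.09  ] [0.452  0.2299 0.06  ]
(189, [196.7, 316.2], [194, 289, 9, 55]) [0.5421 0.3756 0.09  ] [0.5366 0.3948 0.06  ]
(44, [427.9, 289.3], [423, 286, 9, 9]) [0.4911 0.2362 0.09  ] [0.478  0.2347 0.06  ]
22.85 [0.5312 0.2833 0.1025] [-176.4   -3.2  -28.8] [ 48.2  15.6 -22.    3.  -48.2  11.2] zaxis [ 0.079  0.029 -0.996]
target [0.635 0.206 0.08 ] t [1.056 0.163 0.237]
target [0.635 0.206 0.016] t [1.026 0.197 0.768]
```

C stands at (0.534, 0.284). Next is D, with the yaw turned to clear the bottle.

Request:
{"method": "drive_tool", "body": {"increments": [[[0.2, 0.4, 0.1, 0, -0.02], [0.2, 0.8, 0.16, 0.05, -0.039], [0.2, 1, 0.18, 0.1, -0.039], [0.2, 1, 0.19, 0.4, -0.039], [0.2, 1, 0.2, 0.74, -0.039]]]}}

```text
time_s: 23.48
tcp_pos: [0.6308, 0.2052, 0.0152]
eef_rot: [-177.5, -3.8, -14.8]
contact_force: [-0.3, 0.4, -0.8]
gripper_width: 0.0524
gripper_force: 0.0
```

Request:
{"method": "drive_tool", "body": {"increments": [[[0.2, 0, 0, 0, 0], [-1, 0, 0, 0, 0], [-1, 0, 0, 0, 0], [-1, 0, 0, 0, 0], [-1, 0, 0, 0, 0]]]}}

```text
time_s: 24.1
tcp_pos: [0.6316, 0.2066, 0.0186]
eef_rot: [-177.4, -4.0, -14.7]
contact_force: [-2.0, 0.7, 6.0]
gripper_width: 0.0356
gripper_force: 15.0
```

Request:
{"method": "drive_tool", "body": {"increments": [[[-1, 0, 0, -0.2, 0], [-1, 0, 0, -0.3, 0], [-1, 0, 0, -0.3, 0]]]}}

```text
time_s: 24.48
tcp_pos: [0.6285, 0.2054, 0.0539]
eef_rot: [-177.4, -3.9, -14.7]
contact_force: [-0.1, -0.1, -0.4]
gripper_width: 0.0354
gripper_force: 14.9
```

```bash
python3 st.py .6275 .275 .05 .6275 .275 .018
```

```text
24.475 [0.6285 0.2054 0.0539] [-177.4   -3.9  -14.7] [ 35.8  23.6 -16.8   1.9 -45.1  38.3] zaxis [ 0.078  0.027 -0.997]
target [0.6275 0.275  0.05  ] t [-0.157 -0.557  0.047]
target [0.6275 0.275  0.018 ] t [-0.175 -0.545  0.313]
```

```bash
python3 st.py .6385 .257 .05 .6385 .257 .020
```

```text
24.475 [0.6285 0.2054 0.0539] [-177.4   -3.9  -14.7] [ 35.8  23.6 -16.8   1.9 -45.1  38.3] zaxis [ 0.078  0.027 -0.997]
target [0.6385 0.257  0.05  ] t [-0.031 -0.435  0.051]
target [0.6385 0.257  0.02  ] t [-0.048 -0.424  0.3  ]
```

Request:
{"method": "drive_tool", "body": {"increments": [[[-1, -0.03, -0.43, 0, 0], [-1, -0.04, -0.43, 0.1, 0], [-1, -0.05, -0.42, 0.3, 0], [-1, -0.05, -0.42, 0.3, 0], [0.2, -0.05, -0.42, 0.3, 0]]]}}

```text
time_s: 25.1
tcp_pos: [0.6371, 0.2554, 0.0183]
eef_rot: [-177.6, -3.8, -14.7]
contact_force: [0.3, 0.4, -0.1]
gripper_width: 0.0414
gripper_force: 0.0
```

Request:
{"method": "drive_tool", "body": {"increments": [[[0.2, 0, 0, 0, 0], [0.2, 0, 0, 0, 0], [0.2, 0, 0, -0.4, 0], [0.2, 0, 0, -0.9, 0], [0.2, -0.4, 0, -1, 0]]]}}

```text
time_s: 25.72
tcp_pos: [0.5857, 0.2665, 0.1402]
eef_rot: [-177.1, -4.2, -14.8]
contact_force: [-0.8, 0.8, -0.9]
gripper_width: 0.0526
gripper_force: 0.0
```

Request:
{"method": "drive_tool", "body": {"increments": [[[0.2, -0.5, 0.2, -0.3, 0], [0.2, -0.8, 0.2, -0.4, 0], [0.2, -0.8, 0.2, -0.4, 0]]]}}

```text
time_s: 26.1
tcp_pos: [0.4781, 0.2658, 0.1779]
eef_rot: [-177.3, -3.9, -14.6]
contact_force: [0.5, 0.8, 0.6]
gripper_width: 0.0524
gripper_force: 0.0
```

```bash
python3 st.py; python3 look.py; python3 - <<'E'
from h import *
img=capture('top');cm=camera_model('top')
for n,lo,hi,z in(('green',(45,80,30),(85,255,255),.035),('red',(0,130,60),(8,255,255),.031),('black',(0,0,0),(180,255,38),.068),('housing',(105,150,40),(128,255,255),.07)):
    m,b=blobs(img,lo,hi,(355,180,430,310))
    for k in b[:2]: print(n,k,ray(cm,k[1],z)[0].round(4))
    if n=='housing':
        c=max(cv2.findContours(m,0,1)[0],key=cv2.contourArea);q=cv2.boxPoints(cv2.minAreaRect(cv2.convexHull(c)))+[355,180];print(ray(cm,q,.07).round(4).tolist())
E
```

```text
26.1 [0.4781 0.2658 0.1779] [-177.3   -3.9  -14.6] [ 51.5   6.4 -22.8   3.  -56.7  22.4] zaxis [ 0.078  0.029 -0.996]
(1301, [362.8, 260.3], [329, 239, 86, 61]) [0.4573 0.2426 0.09  ] [0.4492 0.2425 0.06  ]
(517, [446.2, 310.1], [434, 287, 21, 56]) [0.3984 0.1845 0.09  ] [0.3839 0.1781 0.06  ]
(225, [461.8, 11.0], [454, 3, 17, 17]) [0.62   0.1317 0.09  ] [0.6296 0.1196 0.06  ]
(191, [296.3, 52.6], [289, 45, 15, 16]) [0.625  0.2541 0.09  ] [0.6352 0.2552 0.06  ]
(185, [352.3, 94.2], [345, 87, 15, 16]) [0.5857 0.2206 0.09  ] [0.5916 0.2181 0.06  ]
(175, [461.9, 167.7], [455, 161, 15, 15]) [0.5113 0.1511 0.09  ] [0.5091 0.141  0.06  ]
(151, [295.4, 180.3], [289, 174, 14, 14]) [0.5344 0.2797 0.09  ] [0.5347 0.2836 0.06  ]
(143, [196.2, 315.5], [194, 293, 8, 46]) [0.4433 0.3955 0.09  ] [0.4337 0.4121 0.06  ]
green (29, [373.2, 283.7], [14, 102, 9, 4]) [ 0.4772 -0.1345  0.035 ]
red (14, [379.2, 255.9], [21, 75, 8, 3]) [ 0.5541 -0.1528  0.031 ]
black (6, [391.5, 255.0], [34, 75, 6, 1]) [ 0.5508 -0.1816  0.068 ]
housing (248, [406.5, 210.2], [39, 9, 21, 39]) [ 0.6731 -0.2249  0.07  ]
housing (11, [390.4, 191.5], [31, 11, 9, 3]) [ 0.7255 -0.1825  0.07  ]
[[0.7291, -0.1861, 0.07], [0.733, -0.2402, 0.07], [0.6269, -0.2443, 0.07], [0.6231, -0.1908, 0.07]]
```

All five feet stand on the bed: bed-frame quarters (-,-), (+,-), (-,+), (+,+), plus the middle one, with 57 mm as the closest spacing. Now to the gate: yaw about +4°, bar near (0.553,-0.193), pull-out about 72 mm.

Request:
{"method": "drive_tool", "body": {"increments": [[[0.2, 0.14, 0.33, 0, 0], [0.2, 0.28, 0.67, 0, 0], [0.2, 0.42, 1, 0, 0]]]}}

```text
time_s: 26.58
tcp_pos: [0.499, 0.1347, 0.1727]
eef_rot: [-177.5, -3.8, -14.7]
contact_force: [0.8, 0.1, 0.3]
gripper_width: 0.0525
gripper_force: 0.0
```

Request:
{"method": "drive_tool", "body": {"increments": [[[0.2, 0.14, 0.33, 0, 0], [0.2, 0.28, 0.67, 0, 0], [0.2, 0.42, 1, 0, 0]]]}}

```text
time_s: 26.95
tcp_pos: [0.5175, 0.0054, 0.1709]
eef_rot: [-177.5, -3.8, -14.8]
contact_force: [0.4, -0.2, -0.2]
gripper_width: 0.0527
gripper_force: 0.0
```

Request:
{"method": "drive_tool", "body": {"increments": [[[0.2, 0.14, 0.33, 0, 0.02], [0.2, 0.28, 0.67, 0, 0.04], [0.2, 0.42, 1, 0, 0.06]]]}}

```text
time_s: 27.32
tcp_pos: [0.5358, -0.1237, 0.1688]
eef_rot: [-176.3, -2.6, -36.6]
contact_force: [-0.1, 0.0, -0.5]
gripper_width: 0.0529
gripper_force: 0.0
```

```bash
python3 st.py .553 -.193 .16
```

```text
27.325 [ 0.5358 -0.1237  0.1688] [-176.3   -2.6  -36.6] [  6.7   7.8 -20.8  -1.1 -57.   47.3] zaxis [ 0.075  0.025 -0.997]
target [ 0.553 -0.193  0.16 ] t [0.456 0.384 0.07 ]
```

Turn 49.4° more (to yaw -86).

Request:
{"method": "drive_tool", "body": {"increments": [[[0.2, 0.15, 0.15, 0, 0.028], [0.2, 0.3, 0.3, 0, 0.056], [0.2, 0.46, 0.38, 0, 0.084], [0.2, 0.46, 0.38, 0, 0.112], [0.2, 0.46, 0.38, 0, 0.137]]]}}

```text
time_s: 27.95
tcp_pos: [0.5531, -0.1921, 0.1679]
eef_rot: [-175.7, 1.2, -85.9]
contact_force: [0.0, -0.3, -0.2]
gripper_width: 0.0527
gripper_force: 0.0
```

```bash
python3 st.py .553 -.193 .05; python3 - <<'E'
from h import *
cm=camera_model('wrist');img=capture('wrist')
for n,lo,hi,z in(('green',(45,80,30),(85,255,255),.035),('red',(0,130,60),(8,255,255),.031),('red2',(172,130,60),(180,255,255),.031)):
    m,b=blobs(img,lo,hi,(0,0,640,480),15)
    for k in b[:3]:
        x,y,w,h=k[2];print(n,k,ray(cm,k[1],z)[0].round(4),ray(cm,[[x,y+h/2],[x+w,y+h/2]],z).round(4).tolist())
cv2.imwrite('pics/w3.png',img[:,:,::-1])
E
```

```text
27.95 [ 0.5531 -0.1921  0.1679] [-175.7    1.2  -85.9] [ -1.2  11.4 -16.1  -1.8 -58.3   6.1] zaxis [ 0.074  0.025 -0.997]
target [ 0.553 -0.193  0.05 ] t [0.027 0.075 0.979]
green (49, [46.1, 106.8], [43, 103, 8, 9]) [ 0.8262 -0.2757  0.035 ] [[0.8294, -0.2749, 0.035], [0.8216, -0.2754, 0.035]]
red (25, [330.0, 268.0], [328, 266, 5, 5]) [ 0.5548 -0.1419  0.031 ] [[0.5567, -0.1412, 0.031], [0.5517, -0.1417, 0.031]]
```

View pics/w3.png

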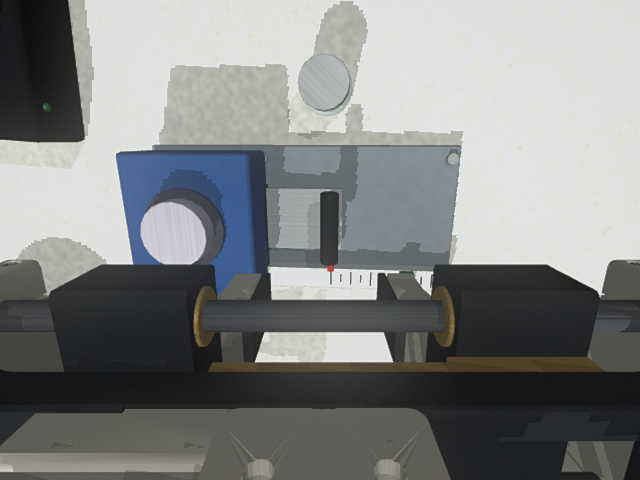

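The picture shows the black bar at px x 321–338, y 193–266, the red pointer at (330,268) and the green clip half hidden by the finger near (407,274). The bar is square to the jaws.

```bash
python3 - <<'E'
from h import *
cm=camera_model('wrist')
print(ray(cm,[[329.5,197],[329.5,264],[329.5,229]],.068).round(4),ray(cm,[407,274],.035).round(4))
img=capture('wrist')[262:285,385:425];h=cv2.cvtColor(img,cv2.COLOR_RGB2HSV);ys,xs=np.where((h[...,0]>40)&(h[...,0]<90)&(h[...,1]>60))
print(len(xs),xs.min()+385 if len(xs) else 0,xs.max()+385 if len(xs) else 0,ys.min()+262 if len(xs) else 0,ys.max()+262 if len(xs) else 0)
E
python3 st.py .556 -.194 .09 .556 -.194 .030
```

```text
[[ 0.5584 -0.2187  0.068 ]
 [ 0.5545 -0.1596  0.068 ]
 [ 0.5566 -0.1913  0.068 ]] [[ 0.4797 -0.1437  0.035 ]]
32 400 414 271 275
28.05 [ 0.553  -0.1918  0.1681] [-175.7    1.1  -85.7] [ -1.1  11.4 -16.1  -1.8 -58.3   6.3] zaxis [ 0.074  0.025 -0.997]
target [ 0.556 -0.194  0.09 ] t [0.033 0.026 0.65 ]
target [ 0.556 -0.194  0.03 ] t [0.043 0.064 1.148]
```

Request:
{"method": "drive_tool", "body": {"increments": [[[0.2, 0, 0.01, 0.4, 0], [0.2, 0, 0.02, 0.7, 0], [0.2, 0, 0.02, 0.7, 0], [0.2, 0, 0.02, 0.7, 0]]]}}

```text
time_s: 28.55
tcp_pos: [0.5579, -0.1892, 0.0864]
eef_rot: [-175.5, 1.1, -85.4]
contact_force: [0.1, -0.3, 0.6]
gripper_width: 0.0529
gripper_force: 0.0
```

```bash
python3 st.py .5585 -.189 .028
```

```text
28.55 [ 0.5579 -0.1892  0.0864] [-175.5    1.1  -85.4] [ -0.8  16.2 -21.6  -2.  -47.9   6.7] zaxis [ 0.077  0.025 -0.997]
target [ 0.5585 -0.189   0.028 ] t [0.008 0.033 0.485]
```

Request:
{"method": "drive_tool", "body": {"increments": [[[0.2, 0, 0.01, 0.2, 0], [0.2, 0, 0.03, 0.4, 0], [0.2, 0, 0.03, 0.48, 0], [-1, 0, 0.03, 0.48, 0], [-1, 0, 0.03, 0.48, 0]]], "squeeze": 40}}

```text
time_s: 29.18
tcp_pos: [0.5588, -0.1877, 0.029]
eef_rot: [-175.4, 1.1, -85.5]
contact_force: [0.1, -0.4, -0.1]
gripper_width: 0.0379
gripper_force: 0.0
```

Request:
{"method": "drive_tool", "body": {"increments": [[[-1, 0, 0, 0, 0], [-1, 0, 0, 0, 0], [-1, 0, 0, 0, 0], [-1, 0, 0, 0, 0], [-1, 0, 0, 0, 0]]]}}

```text
time_s: 29.8
tcp_pos: [0.5589, -0.1875, 0.0283]
eef_rot: [-175.4, 1.1, -85.5]
contact_force: [3.9, 1.2, 2.7]
gripper_width: 0.0149
gripper_force: 40.0
```

Bar gripped with 40 N. Pulling smoothly.

Request:
{"method": "drive_tool", "body": {"increments": [[[-1, 0, 0.12, -0.01, 0], [-1, 0, 0.25, -0.02, 0], [-1, 0, 0.38, -0.03, 0], [-1, 0, 0.5, -0.04, 0], [-1, 0, 0.58, -0.046, 0]]]}}

```text
time_s: 30.42
tcp_pos: [0.4907, -0.1922, 0.0283]
eef_rot: [-175.2, 1.1, -85.5]
contact_force: [11.4, 6.7, -5.9]
gripper_width: 0.0143
gripper_force: 40.0
```

Request:
{"method": "drive_tool", "body": {"increments": [[[-1, 0, 0, 0, 0], [-1, 0, 0, 0, 0]]]}}

```text
time_s: 30.68
tcp_pos: [0.4911, -0.1922, 0.0283]
eef_rot: [-175.2, 1.1, -85.5]
contact_force: [10.4, 6.9, -4.7]
gripper_width: 0.0152
gripper_force: 40.0
```

```bash
python3 st.py; python3 - <<'E'
from h import *
gx=np.array([.9978,.066])
ims=[]
for cam,roi in(('wrist',(250,200,480,380)),('top',(360,262,400,300)),('scene',(225,210,300,275))):
    cm=camera_model(cam);img=capture(cam)
    for n,lo,hi,z in(('green',(45,80,25),(88,255,255),.035),('red',(0,120,50),(8,255,255),.031)):
        for k in blobs(img,lo,hi,roi,4)[1][:2]: 
            p=ray(cm,k[1],z)[0];print(cam,n,k,p.round(4),'gx',(p[:2]@gx).round(4))
    x0,y0,x1,y1=roi;c=img[y0:y1,x0:x1];ims.append(cv2.resize(c,(int(330*c.shape[1]/c.shape[0]) if cam!='wrist' else 300,330) if cam!='wrist' else (300,330),interpolation=cv2.INTER_CUBIC)[:,:330])
o=np.hstack(ims)[:,:800];cv2.imwrite('pics/pull.png',o[:,:,::-1])
E
```

```text
30.675 [ 0.4911 -0.1922  0.0283] [-175.2    1.1  -85.5] [ -1.4  15.3 -32.6  -2.6 -37.5   7.9] zaxis [ 0.081  0.026 -0.996]
wrist green (137, [337.1, 356.7], [77, 147, 17, 16]) [ 0.4799 -0.1421  0.035 ] gx 0.4694
scene green (52, [272.5, 230.4], [43, 18, 10, 6]) [ 0.483  -0.1305  0.035 ] gx 0.4733
scene red (42, [260.5, 232.6], [31, 21, 12, 5]) [ 0.4877 -0.162   0.031 ] gx 0.4759
```

View pics/pull.png

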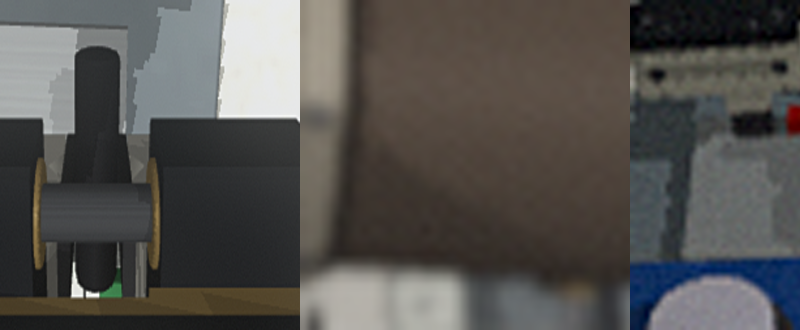

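The right panel shows the red pointer almost level with the green clip: in the scene camera, red at (260.5,232.6) and green at (272.5,230.4). Allowing for the visible +x face of the clip, about 4–5 mm of travel remain, which agrees with the earlier estimate of 73 mm against 68 mm pulled so far.

Request:
{"method": "drive_tool", "body": {"increments": [[[-1, 0, 0.02, -0.001, 0], [-1, 0, 0.04, -0.003, 0], [-1, 0, 0.04, -0.003, 0], [-1, 0, 0.04, -0.003, 0], [-1, 0, 0.04, -0.003, 0]]]}}

```text
time_s: 31.45
tcp_pos: [0.4866, -0.1925, 0.0283]
eef_rot: [-175.2, 1.1, -85.5]
contact_force: [10.0, 6.4, -4.8]
gripper_width: 0.0148
gripper_force: 40.0
```

```bash
python3 st.py; python3 - <<'E'
from h import *
gx=np.array([.9978,.066]);cm=camera_model('scene')
i0=cv2.imread('pics/scene0.png')[:,:,::-1].copy()
for t,img in(('start',i0),('now',capture('scene'))):
    for n,lo,hi,z in(('green',(45,80,25),(88,255,255),.035),('red',(0,120,50),(8,255,255),.031)):
        for k in blobs(img,lo,hi,(225,210,300,275),4)[1][:2]:
            x,y,w,h=k[2];x+=225;y+=210
            print(t,n,k,'gx',(ray(cm,k[1],z)[0][:2]@gx).round(4),'edges',(ray(cm,[[k[1][0],y],[k[1][0],y+h]],z)[:,:2]@gx).round(4))
# expected pixels of the clip's outline top/bottom rows: centre from wrist estimate
for c in(.467,.470,.473):
    g=lambda x,y,z:[x*gx[0]-y*gx[1],x*gx[1]+y*gx[0],z]
    yg=np.array([.48,-.1345])@[-gx[1],gx[0]]
    q=cv2.projectPoints(np.array([g(c-.007,yg,.035),g(c+.007,yg,.035),g(c+.007,yg,.026)]),cm['rvec'],cm['tvec'],cm['camera_matrix'],None)[0][:,0];print(c,q.round(1).tolist())
E
```

```text
31.45 [ 0.4866 -0.1925  0.0283] [-175.2    1.1  -85.5] [ -1.4  15.  -33.1  -2.7 -37.3   8. ] zaxis [ 0.081  0.026 -0.996]
start green (51, [272.5, 230.5], [43, 18, 10, 6]) gx 0.4737 edges [0.464  0.4871]
start red (49, [259.6, 251.1], [29, 39, 14, 6]) gx 0.5438 edges [0.5364 0.5574]
now green (49, [272.7, 230.4], [43, 18, 10, 6]) gx 0.4734 edges [0.4641 0.4871]
now red (42, [260.7, 231.7], [31, 20, 12, 5]) gx 0.4725 edges [0.4659 0.4851]
0.467 [[271.2, 227.0], [271.0, 230.6], [271.3, 233.1]]
0.47 [[271.2, 227.8], [271.0, 231.4], [271.3, 233.9]]
0.473 [[271.1, 228.5], [271.0, 232.2], [271.2, 234.7]]
```

The pointer is at about 0.471–0.472 along the travel and the clip's middle at about 0.470, so they are level. The grip is steady at 40 N and the feet are spread, so I'm handing in.

```bash
python3 -c "
from plant import job
print(job.close_job())"
```

```text
the job is handed in; nothing more can be done
None
```

I handed the job in at about 31.5 s of the 72 s allowed, with no verdict returned: by my measurements the five feet are one deep on the bed with at least one in each quarter (closest centres 57 mm apart), and the gripper is holding the gate bar at 40 N with the red pointer within about 2 mm of the green mark.

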